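Raise the counterweighted stop and feed the slat home

TASK

On the feeding jig, push the counterweighted stop arm up, past its balance point, so that it stays raised by itself. Then push the long slat along its lane, flat on the board and never lifted, under the raised stop until its end is home against the end block. Leave the jar, the tin cup and the wood offcut where they stand.

Things in the scene. Friction and masses are not known exactly. Their poses are not given: they have to be found in the camera images.
- jig: plywood feeding jig fixed to the bench. Origin on the bench top, mid-lane, below the stop arm; x points away from the robot across the lane, y along the lane. Board 18 mm thick, x -50 to 200, y -165 to 355 mm. Lane 50 mm wide (x +-25 mm) between fences 16 mm wide and 26 mm high above the board, y -155 to 345 mm. Two cheeks at x 105-155, y +-(17-31) mm, 93 mm over the bench, carry the arm
- lane_end (a point): middle of the end block's face at the lane's -y end, on the board's top: jig x 0, y -120, z 18 mm. The wooden end block crosses the lane, 82 mm wide, 30 mm thick, 40 mm high above the board. The slat's -y end must come home against this face
- pivot (a point): the stop arm's pivot axis (runs along the jig's y), between the cheeks: at x 130, y 0, z 75 mm in the jig's frame
- gate (a joint): angle of the counterweighted stop arm. 0 = down: the arm slopes from its pivot towards the robot, rising 0.50 rad above level. It grows as the paddle is pushed up and away from the robot, to a stop at 0.92 rad (nearly upright). It balances at about 0.53 rad: below that it falls back to 0, above it falls on to 0.92 within about a second and stays. Needs under 4 N at the paddle
- paddle_edge (a point): middle of the lower edge of the paddle's free end, moving with the arm, 260 mm from the pivot; when down at jig x -103, y 0, z 191 mm. The paddle is a bare plywood plate 100 mm wide (y), 80 mm long, 12 mm thick, sloping with the arm, its underside facing down and towards the robot, open space below it. Raised, this edge is at jig x 81, z 331 mm
- tongue (a point): lower end of the wooden tongue (30 x 22 mm, 126 mm long) that hangs from the stop arm. With the arm down it reaches nearly to the board in the lane and blocks the slat; with the arm raised it points towards the robot, over the lane, about 145 mm above the bench, within 11 mm of jig y 0
- slat: wooden slat 45 x 240 x 30 mm (x, y, z) lying loose in the lane, about 0.2 kg. Origin at the centre of its underside, y along its length. It starts on the +y side of the stop arm; home means its -y end against the end block, so origin at jig y 0. Its top is 4 mm above the fences. Sliding it takes 1 to 2 N
- jar: amber glass jar, 64 mm wide, 85 mm high, standing on the jig's board behind the lane; origin at the centre of its underside. Leave alone
- tin: open steel tin cup, 68 mm wide, 85 mm high, on the bench in front of the jig, to one side of the paddle; origin at the centre of its underside. Leave alone
- offcut: wood offcut block 45 x 90 x 45 mm, on the bench in front of the jig, to the other side of the paddle; origin at the centre of its underside. Leave alone
Mind the look-alikes: they are no part of the job. Of the things like the slat, leave any that is yellow; of the rest the larger one is meant.

How it is judged:
By the outcome, as a careful person would: the job done as asked, in the order asked, and still so for the second after the job is handed in, with the robot touching nothing.
It also fails if it takes over 58 s, if anything falls off the work surface, if the arm or the gripper's body presses on something with over 40 N, if the wrist force passes 120 N, or if a joint passes its speed limit or range.

ROBOT

A 6-joint arm with a two-finger parallel gripper is mounted at the origin on the work surface. World frame = base frame: x ahead of the robot, y to its left, z up, the work surface at z = 0. Lengths are in mm, angles in rad, forces in N, time in s.
With the tool pointing down it reaches from about 275 to 750 mm from the base axis. Payload 10.2 kg.
Tool frame: the origin (TCP) lies at the very end of the fingers, on their centre line; the grasp point (between the pads) lies 19 mm behind it (ctrl.hold_point_z is the distance from the TCP to the grasp point, in mm); z points along the fingers, y is the direction in which the jaws open and shut (so a half turn about z gives the same grasp; the last joint's range is limited). The gripper opens to 85 mm and grips with 20 to 120 N. Pads are 22 mm wide; open, the fingers measure 114 mm over their backs; the gripper's body (76 mm by 85 mm) begins 54 mm behind the grasp point. The pads swing forward as they close: fully open they stand 13 mm farther back than shut.
Start: joints at [0.902, 0.313, 1.498, -0, 1.331, -0.223], TCP at [226.382, 473.69, 202.094] pointing down, gripper open.
Joint ranges: [-2.94, 2.94], [-0.97, 2.17], [0.19, 2.56], [-1.23, 4.37], [0.02, 3.11], [-2.88, 2.88]. Speed limits (rad/s): [2.39, 2.39, 3.01, 3.14, 3.14, 3.14].

INTERFACE

Orientations are given as a unit quaternion [w, x, y, z].
In Python, from rig import readout, cams, workorder, spotter, ctrl gives the robot as it stands.
- The arm moves only by the tool step_arm, never from a script. Its argument "plan" is text: rows parted by semicolons, each of 5 numbers parted by spaces: the shift along the tool's x, y, z in cm, then the turn about the tool's z in degrees, then the opening in per cent of the stroke, from 0 (shut) to 100 (fully open). In form: x y z twist gripper; .... A call has 1 to 10 rows; each row is the pose to reach, as a shift and turn from the pose commanded when the call began, along the tool's axes at that moment; what a row does not reach only later rows make up. A row lasts 1/10 s, in which the tool goes at most 50 mm and 8.59 degrees, less where a joint would pass 70% of its speed; a pose out of reach is approached as far as the arm can. A call with a gripper value outside its range is refused whole. The fingers move at their own pace and stop on an object; "grip_force" is the grip in N (left out, the last holds). Time passes only in rows, so rows that repeat a pose let the fingers close. It gives the time, the measured TCP pose, the force and the opening at its end, in the units of the state.
- readout.sense(): the state, without advancing time (a new reading comes with each control period).
- cams.capture(name): name is "scene" or "top"; returns (picture, depth): 384x512x3 uint8, red, green, blue; 384x512 float32, mm along the optical axis (not along the pixel's ray), 0 where there is no reading.
- cams.camera_info(name): a dict with "vfov" (degrees; the focal length in pixels is half the picture's height over the tangent of half this angle, whatever the lens; pixels are square), "cx", "cy" (the principal point, pixels), "rvec" (rotation vector, rad) and "tvec" (3), from world to camera coordinates, as OpenCV has them. Camera axes: x right, y down, z forward; pixel columns grow to the right and rows downward; lengths in mm; the calibration is good to about 2 mm. A picture is of the moment at which its call begins. camera_info takes no time and is no camera call.
- workorder.finish_job(): hands the job in, once; it reports no verdict.
Trained networks look in the newest picture that a camera, given by its name, has taken for a name from the list of things; names that differ only in an ending like _2 or _b are one class to them, and where a whole thing is asked for, a point or a joint stands for the part that bears it (a point fixed in the world has none). Each returns a list of dicts, best first, with "conf" (0 to 1); they miss things now and then, are a little off and sometimes report something else, mostly with a low value. They report only what shows in the picture. A call takes as long as a camera call. They do not tell look-alikes from the thing itself.
- spotter.regions_of(camera, target): "pixels" (384x512 bool, what is visible of it) and "extent" ([centre column, centre row, width, height] in pixels, round what is visible of it).
The state is a dict: "time_s": time; "joints": joint angles; "dq": joint speeds; "tau": joint torques, N m; "eef_pos": TCP position; "ee_rot": TCP orientation; "force": force on the tool from outside, world axes, zero at the start; "wrist_torque": the same for the moment, N m; "grip_width": opening from 0.0 (shut) to 1.0 (fully open).
Only numpy, scipy, OpenCV 4.12 (cv2) and the standard library are available. Lean on these libraries where they do the work, as an engineer would, in place of code of your own. Each camera call takes 0.05 s, during which the arm holds its last target. There are 200 camera calls.

## Working session

There is one attempt and no reset: what is moved stays moved. The work goes in short steps, Python scripts to look and compute and a tool call to move; the robot and the scene stay as the last step left them, time stands still between calls to the robot, and variables do not carry over. Pictures are saved under pics/ and viewed, about 8 in all and at most 12, crops included, and the job is handed in when it is done.

Besides the shell and the picture viewer there is one more tool, called after "Call:" as name(argument=value, ...) on one line, values as JSON. step_arm: Moves the arm, as the interface text tells. Its arguments: {"type":"object","properties":{"plan":{"type":"string"},"grip_force":{"type":"number"}},"required":["plan"]}

```bash
mkdir -p pics
cat > h.py <<'E'
import numpy as np,cv2
from rig import readout,cams,workorder,spotter,ctrl
def cam(n):
    i=cams.camera_info(n); f=192/np.tan(np.radians(i['vfov'])/2)
    R=cv2.Rodrigues(np.array(i['rvec'],float))[0]; return f,i['cx'],i['cy'],R,np.array(i['tvec'],float).ravel(),i
def cloud(n,d):
    f,cx,cy,R,t,_=cam(n); v,u=np.mgrid[:384,:512]
    P=np.stack([(u-cx)*d/f,(v-cy)*d/f,d],-1); W=(P-t)@R; W[d<=0]=np.nan; return W
def shot(n,name):
    p,d=cams.capture(n); cv2.imwrite(f'pics/{name}.png',p[:,:,::-1]); np.save(f'pics/{name}.npy',d); return p,d,cloud(n,d)
E
python3 - <<'E'
from h import *
for n in('scene','top'):
    p,d,W=shot(n,n+'0'); print(n,cams.camera_info(n))
    for t in('slat','gate','tongue','jig','jar','tin','offcut'):
        for r in spotter.regions_of(n,t):
            m=r['pixels']; q=W[m]; q=q[~np.isnan(q[:,0])]
            print(t,round(r['conf'],2),np.round(r['extent']),np.round(np.median(q,0)) if len(q) else None,np.round(np.percentile(q,[3,97],axis=0)).tolist() if len(q) else None)
a=cv2.imread('pics/scene0.png');b=cv2.imread('pics/top0.png')
cv2.imwrite('pics/both.png',cv2.resize(np.vstack([a,b]),None,fx=.78,fy=.78))
print(readout.sense())
E
```

```text
scene {'vfov': 46.15532820560638, 'cx': 256.2579216502956, 'cy': 185.6569162239607, 'rvec': array([ 1.09948721,  2.48541218, -0.90637202]), 'tvec': array([ 320.17409218, -179.18814865, 1390.77474156])}
slat 0.94 [294. 195.  60.  36.] [354.  27.  22.] [[272.0, -3.0, 4.0], [432.0, 55.0, 26.0]]
slat 0.65 [411. 224.  93.  62.] [240. 305.  30.] [[209.0, 182.0, 5.0], [253.0, 408.0, 35.0]]
slat 0.64 [257. 272.  82.  85.] [604. 120.  49.] [[574.0, -3.0, 40.0], [632.0, 225.0, 52.0]]
gate 0.85 [195. 200. 118. 100.] [581. -56. 153.] [[488.0, -100.0, 40.0], [741.0, -5.0, 200.0]]
tongue 0.63 [195. 198. 116. 100.] [582. -56. 154.] [[489.0, -98.0, 52.0], [740.0, -6.0, 200.0]]
jig 0.74 [216. 264. 216. 234.] [679.  23.  21.] [[513.0, -210.0, 16.0], [796.0, 277.0, 185.0]]
jar 0.86 [220. 309.  30.  47.] [737. 134. 101.] [[705.0, 101.0, 28.0], [759.0, 153.0, 107.0]]
tin 0.76 [294. 243.  24.  43.] [494. 133.  57.] [[468.0, 105.0, 8.0], [528.0, 165.0, 88.0]]
offcut 0.8 [201. 162.  27.  35.] [ 455. -236.   46.] [[415.0, -284.0, 4.0], [480.0, -200.0, 50.0]]
top {'vfov': 55.76033127098796, 'cx': 259.32870261
[... 1068 characters left out ...]
6.0], [730.0, -6.0, 200.0]]
{'time_s': 0.8, 'joints': array([ 9.01588880e-01,  3.12883756e-01,  1.49768699e+00,  1.76682748e-05,
        1.33099390e+00, -2.23397702e-01]), 'dq': array([ 0.00013907,  0.00114181,  0.00038471,  0.00123596, -0.00112523,
       -0.00088331]), 'tau': array([-4.13958132e-04, -4.12151957e+01, -2.59879678e+01, -2.15694513e-04,
        6.46202334e-04, -3.04683817e-05]), 'eef_pos': array([226.38810859, 473.69589617, 202.10739604]), 'ee_rot': array([-1.69675463e-06,  2.21065602e-01,  9.75258940e-01,  1.63352136e-05]), 'force': array([-0.00816147, -0.13807123,  0.28440912]), 'wrist_torque': array([-0.01122808, -0.01034123,  0.02438991]), 'grip_width': 0.9995999439079645}
```

View pics/both.png

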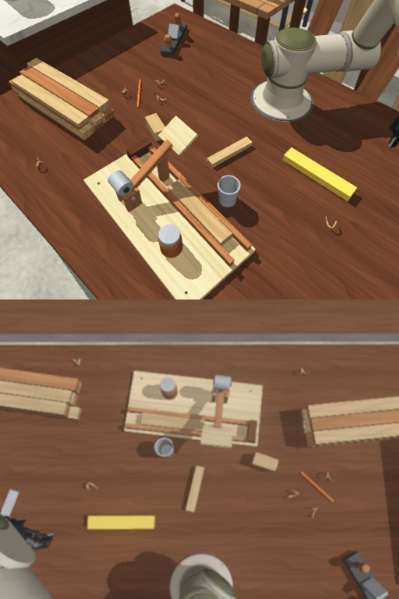

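Slat candidates in the top picture: a wood slat in the lane (221,157), a small loose wood piece (253,242) and a yellow bar (155,286). The lane one is the larger non-yellow one. Next I'll fit the jig pose and check the choice in a crop.

```bash
cat >> h.py <<'E'
def proj(n,P):
    f,cx,cy,R,t,i=cam(n); K=np.array([[f,0,cx],[0,f,cy],[0,0,1]])
    return cv2.projectPoints(np.array(P,float).reshape(-1,1,3),np.array(i['rvec'],float),t,K,None)[0].reshape(-1,2)
def j2w(P,J):
    P=np.array(P,float).reshape(-1,3); c,s=np.cos(J[2]),np.sin(J[2])
    return np.c_[J[0]+c*P[:,0]-s*P[:,1],J[1]+s*P[:,0]+c*P[:,1],P[:,2]]
E
cat > fit.py <<'E'
from h import *
from scipy.optimize import minimize
W=[cloud(n,np.load(f'pics/{n}0.npy'))for n in('scene','top')]
res=[]
for w in W:
    q=w.reshape(-1,3); q=q[~np.isnan(q[:,0])]
    m=(q[:,2]>11)&(q[:,2]<26)&(q[:,0]>480)&(q[:,0]<830)&(q[:,1]>-260)&(q[:,1]<320); b=q[m]
    G=np.zeros((120,120),np.uint8); ij=((b[:,:2]-[400,-300])/6).astype(int); G[ij[:,0],ij[:,1]]=1
    k,L,S,_=cv2.connectedComponentsWithStats(cv2.morphologyEx(G,cv2.MORPH_OPEN,np.ones((2,2)))); l=1+np.argmax(S[1:,4])
    b=b[L[ij[:,0],ij[:,1]]==l]; r=cv2.minAreaRect(b[:,:2].astype(np.float32)); print('board z',np.median(b[:,2]),r,cv2.boxPoints(r).round().tolist())
    f=q[(q[:,2]>30)&(q[:,2]<60)&(q[:,0]>500)&(q[:,0]<680)&(q[:,1]>-210)&(q[:,1]<300)]
    print('slat/fence z hist',np.histogram(f[:,2],np.arange(30,61,3))[0])
for n,w in zip(('scene','top'),W):
    cams.capture(n)
    r=[r for r in spotter.regions_of(n,'slat') if 560<np.nanmedian(w[r['pixels']][:,0])<640][0]
    q=w[r['pixels']];q=q[(q[:,2]>44)&(q[:,2]<56)]; print(n,len(q),np.median(q[:,2]),cv2.minAreaRect(q[:,:2].astype(np.float32)))
E
python3 fit.py
python3 - <<'E'
import cv2,numpy as np
a=cv2.imread('pics/scene0.png')[130:384,100:360];b=cv2.imread('pics/top0.png')[80:280,140:360]
cv2.imwrite('pics/c1.png',np.hstack([cv2.resize(a,(430,420)),cv2.resize(b,(370,420),)]))
E
```

```text
board z 19.36836967456254 ((670.060302734375, 25.581329345703125), (519.8245849609375, 243.5054168701172), 82.97305297851562) [[517.0, -217.0], [759.0, -247.0], [823.0, 269.0], [581.0, 298.0]]
slat/fence z hist [ 141  161  176  227  995 1670 1385  331   69  181]
board z 18.58853827282156 ((726.5089111328125, 109.2913818359375), (341.0046691894531, 150.95523071289062), 83.03873443603516) [[631.0, -51.0], [781.0, -69.0], [822.0, 269.0], [672.0, 288.0]]
slat/fence z hist [ 52  61  84 238 774 939 651 141  77 162]
scene 1866 49.38531090600656 ((603.4796752929688, 106.9874496459961), (241.26222229003906, 49.04438781738281), 83.33132934570312)
top 1168 48.54318132572968 ((598.5357666015625, 108.79039764404297), (238.200927734375, 49.50075912475586), 82.8057632446289)
```

View pics/c1.png

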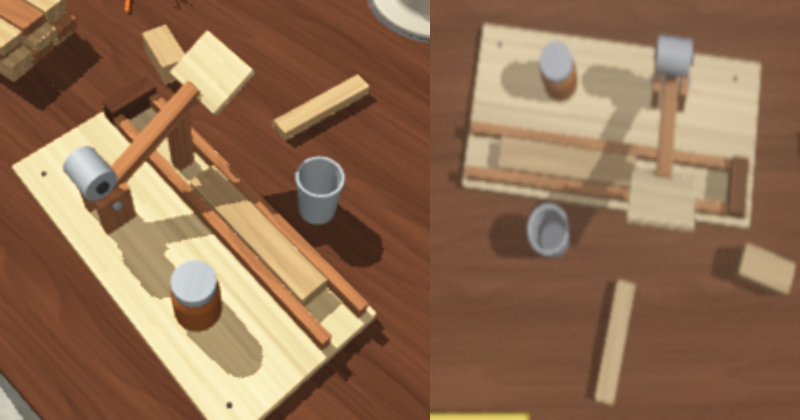

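The crop confirms it: the slat lies in the lane with its centre at about jig y 168, and the tongue is down in front of it. The jig origin is about (582.5, -59) with yaw -0.123. I'll move to a spot in front of the paddle, fingers shut and jaws along jig y.

Call:
step_arm(plan="-39.9 -37.8 0 -18.5 0;-39.9 -37.8 0 -18.5 0;-39.9 -37.8 0 -18.5 0;-39.9 -37.8 0 -18.5 0;-39.9 -37.8 0 -18.5 0;-39.9 -37.8 0 -18.5 0;-39.9 -37.8 0 -18.5 0;-39.9 -37.8 0 -18.5 0;-39.9 -37.8 0 -18.5 0;-39.9 -37.8 0 -18.5 0", grip_force=40)

```text
time_s: 2.0
eef_pos: [402.6, 13.8, 202.4]
ee_rot: [0.0, 0.062, 0.998, -0.0]
force: [0.4, 0.9, 0.5]
grip_width: 0.001
```

Call:
step_arm(plan="-2 -5 3 0 0;-3.2 -5 6 0 0;-3.2 -5 6 0 0;-3.2 -5 6 0 0")

```text
time_s: 2.4
eef_pos: [427.6, -37.3, 142.5]
ee_rot: [-0.001, 0.061, 0.998, 0.0]
force: [-0.3, -0.1, 0.2]
grip_width: -0.002
```

```bash
cat > where.py <<'E'
from h import *
J=(582.5,-59,-.123)
s=readout.sense(); e=s['eef_pos']-[J[0],J[1],0]; c,n=np.cos(J[2]),np.sin(J[2])
print('t',s['time_s'],'jig',np.round([c*e[0]+n*e[1],-n*e[0]+c*e[1],e[2]],1),'F',s['force'].round(2))
E
python3 where.py
python3 - <<'E'
from h import *
shot('scene','s1'); shot('top','t1')
J=(582.5,-59,-.123)
P=[[-103,-50,191],[-103,50,191],[-103,0,191],[0,-120,18],[25,345,44],[-25,345,44],[200,355,18],[-50,355,18],[-50,-165,18],[200,-165,18],[130,0,75]]
o=[]
for n,k in(('scene','s1'),('top','t1')):
    a=cv2.resize(cv2.imread(f'pics/{k}.png'),None,fx=3,fy=3)
    for u,v in proj(n,j2w(P,J)): cv2.drawMarker(a,(int(3*u+1.5),int(3*v+1.5)),(0,0,255),0,14,1)
    o.append(a)
a=o[0][360:1152,330:1060];b=o[1][270:810,420:1080]
cv2.imwrite('pics/c2.png',np.hstack([cv2.resize(a,(400,434)),cv2.copyMakeBorder(cv2.resize(b,(400,327)),0,107,0,0,0)]))
E
```

```text
t 2.4 jig [-156.4    2.6  142.5] F [-0.28 -0.07  0.15]
```

View pics/c2.png

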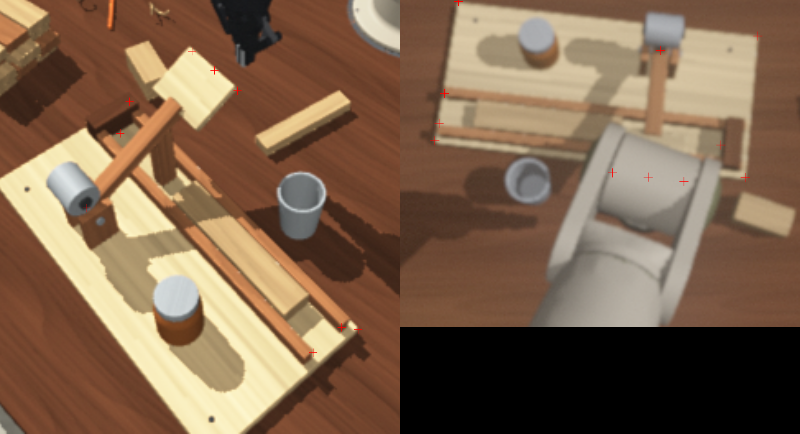

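Call:
step_arm(plan="-2 0.3 0 0 0;-3.7 0.3 0 0 0;-3.7 0.3 0 0 0;-4.3 0.3 -0.7 0 0;-4.9 0.3 -1.4 0 0;-5.5 0.3 -2.6 0 0;-6.2 0.3 -3.8 0 0;-7 0.3 -5.2 0 0;-7 0.3 -5.2 0 0")

```text
time_s: 3.4
eef_pos: [498.6, -43.2, 196.5]
ee_rot: [0.002, 0.061, 0.998, -0.001]
force: [-3.3, 0.3, 1.9]
grip_width: -0.0
```

```bash
python3 where.py
python3 - <<'E'
from h import *
p,d,W=shot('scene','s2')
cv2.imwrite('pics/c3.png',cv2.resize(p[110:290,110:360,::-1],None,fx=2.4,fy=2.4))
E
```

```text
t 3.4 jig [-85.2   5.3 196.5] F [-3.31  0.31  1.93]
```

View pics/c3.png

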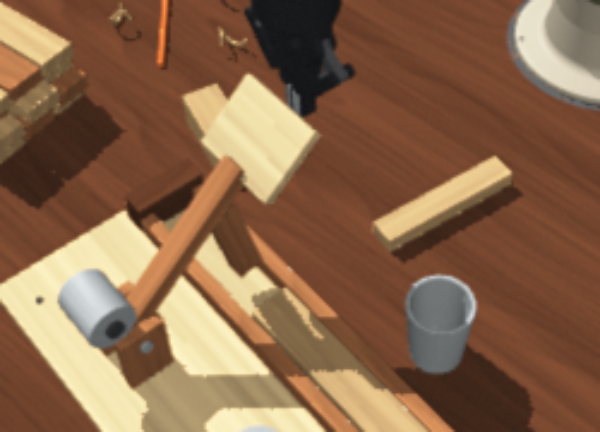

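Call:
step_arm(plan="-0.8 -0.3 -1.3 0 0;-1.7 -0.3 -2.4 0 0;-2.6 -0.3 -3.5 0 0;-3.6 -0.3 -4.6 0 0;-4.6 -0.3 -5.6 0 0")

```text
time_s: 3.95
eef_pos: [542.7, -51.7, 250.2]
ee_rot: [-0.0, 0.061, 0.998, 0.0]
force: [0.6, 0.6, 0.9]
grip_width: 0.003
```

```bash
cat > gate.py <<'E'
from h import *
import sys
# gate angle from paddle/arm: points near the jig's y=0 plane, above the cheeks; the paddle's upper face angle
J=(582.5,-59,-.123)
def gate(k):
    p,d,W=shot('scene',k); q=W.reshape(-1,3); q=q[~np.isnan(q[:,0])]-[J[0],J[1],0]
    c,n=np.cos(J[2]),np.sin(J[2]); q=np.c_[c*q[:,0]+n*q[:,1],-n*q[:,0]+c*q[:,1],q[:,2]]
    r=np.hypot(q[:,0]-130,q[:,2]-75); a=np.arctan2(q[:,2]-75,130-q[:,0])
    m=(abs(q[:,1])<48)&(abs(q[:,1])>18)&(r>195)&(r<262)&(q[:,2]>120); 
    print(k,m.sum(),'far-part angle pct',np.percentile(a[m],[10,50,90]).round(2) if m.sum() else '')
if __name__=='__main__': gate(sys.argv[1])
E
python3 where.py; python3 gate.py s3
python3 - <<'E'
from h import *
import gate as g
# same figure on the old pictures for reference
o=g.shot
for k in('s1','s2'):
    g.shot=lambda n,_: (0,0,cloud('scene',np.load(f'pics/{k}.npy')))
    g.gate(k)
E
```

```text
t 3.95 jig [-40.4   2.4 250.2] F [0.65 0.62 0.89]
s3 684 far-part angle pct [0.95 0.96 0.96]
s1 669 far-part angle pct [0.5  0.51 0.52]
s2 700 far-part angle pct [0.71 0.72 0.73]
```

Gate is at about 0.45 rad and rising cleanly; I'll go on past the balance point.

Call:
step_arm(plan="-1.1 0 -1 0 0;-2.2 0 -1.8 0 0;-3.3 0 -2.5 0 0;-4.4 0 -3.1 0 0;-5.2 0 -3.5 0 0;-5.2 0 -3.5 0 0;-5.2 0 -3.5 0 0")

```text
time_s: 4.7
eef_pos: [594.0, -58.1, 284.5]
ee_rot: [-0.001, 0.061, 0.998, 0.0]
force: [-0.0, -0.5, -1.0]
grip_width: -0.004
```

```bash
python3 where.py; python3 gate.py s4
```

```text
t 4.7 jig [ 11.3   2.3 284.5] F [-0.05 -0.52 -1.03]
s4 666 far-part angle pct [0.5  0.51 0.52]
```

```bash
python3 - <<'E'
from h import *
shot('scene','s5')
a=[cv2.resize(cv2.imread(f'pics/{k}.png')[60:290,110:360],None,fx=1.6,fy=1.6) for k in('s3','s5')]
cv2.imwrite('pics/c4.png',np.hstack(a))
E
python3 gate.py s6
```

```text
s6 668 far-part angle pct [0.5  0.51 0.52]
```

View pics/c4.png

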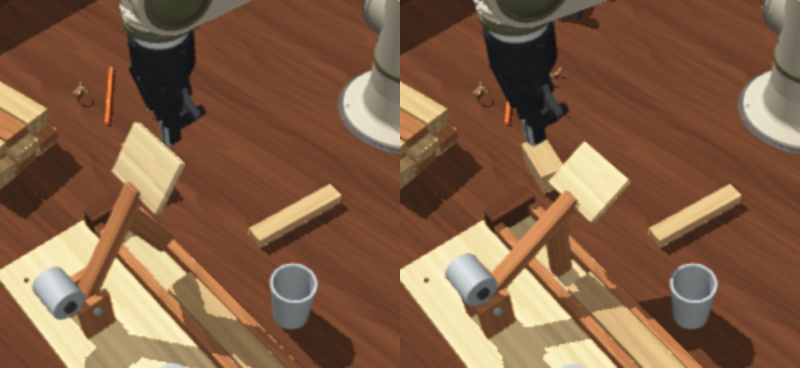

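Run:
```python
from h import *
J=(582.5,-59,-.123);c,n=np.cos(J[2]),np.sin(J[2])
for k in('s1','s2','s3','s5'):
    W=cloud('scene',np.load(f'pics/{k}.npy')); im=cv2.imread(f'pics/{k}.png').reshape(-1,3).astype(int)
    q=W.reshape(-1,3)-[J[0],J[1],0]; q=np.c_[c*q[:,0]+n*q[:,1],-n*q[:,0]+c*q[:,1],q[:,2]]
    light=(im[:,2]>140)&(im[:,2]-im[:,0]>25)
    r=np.hypot(q[:,0]-130,q[:,2]-75); a=np.arctan2(q[:,2]-75,130-q[:,0])
    m=light&(abs(q[:,1])<70)&(q[:,2]>110)&(r<320)&(a>.3)
    b=q[m]; rr=r[m]; e=b[(rr>np.percentile(rr,93))]
    print(k,'paddle n',m.sum(),'y',np.percentile(b[:,1],[2,98]).round(),'r',np.percentile(rr,[2,50,98]).round(),'edge med',np.median(e,0).round())
    d=(im.max(1)<70)&(q[:,2]>100)&(q[:,0]>-250)&(q[:,0]<100)&(abs(q[:,1])<80)&(r>200)
    g=q[d]; g=g[np.argsort(g[:,2])][:max(8,len(g)//20)]
    print('   dark lowest',len(g),np.median(g,0).round(),g[:,2].min().round())
```

```text
s1 paddle n 1862 y [-47.  48.] r [ 64. 206. 261.] edge med [-97.   3. 201.]
   dark lowest 116 [-149.   13.  215.] 176.0
s2 paddle n 1973 y [-47.  48.] r [ 55. 207. 262.] edge med [-66.   3. 246.]
   dark lowest 138 [-78.  18. 273.] 235.0
s3 paddle n 1960 y [-47.  48.] r [ 49. 210. 263.] edge med [-23.   2. 288.]
   dark lowest 166 [-32.  13. 325.] 284.0
s5 paddle n 1866 y [-47.  48.] r [ 64. 207. 261.] edge med [-97.   3. 201.]
   dark lowest 192 [ 19.  14. 362.] 324.0
```

Run:
```python
from h import *
im=cv2.imread('pics/s5.png'); s=readout.sense(); e=s['eef_pos']; print(e,s['time_s'])
P=[e,e+[0,0,19],e+[0,0,40],e+[0,0,73]]
uv=proj('scene',P); print(uv.round(1))
d=np.load('pics/s5.npy')
f,cx,cy,R,t,_=cam('scene'); print((np.array(P)@R.T+t)[:,2].round(), [d[int(round(v)),int(round(u))].round() for u,v in uv])
u,v=uv[0].astype(int); a=cv2.resize(im[v-50:v+40,u-60:u+60],None,fx=6,fy=6,interpolation=cv2.INTER_CUBIC)
for q in uv: cv2.drawMarker(a,(int((q[0]-u+60)*6),int((q[1]-v+50)*6)),(0,0,255),0,12,1)
cv2.imwrite('pics/c5.png',a)
```

```text
[594.07499053 -58.12523328 284.91194098] 4.85
[[195.7 158.3]
 [194.7 151.7]
 [193.6 144.2]
 [191.7 131.9]]
[916. 901. 885. 860.] [np.float32(1242.0), np.float32(1259.0), np.float32(864.0), np.float32(836.0)]
```

View pics/c5.png

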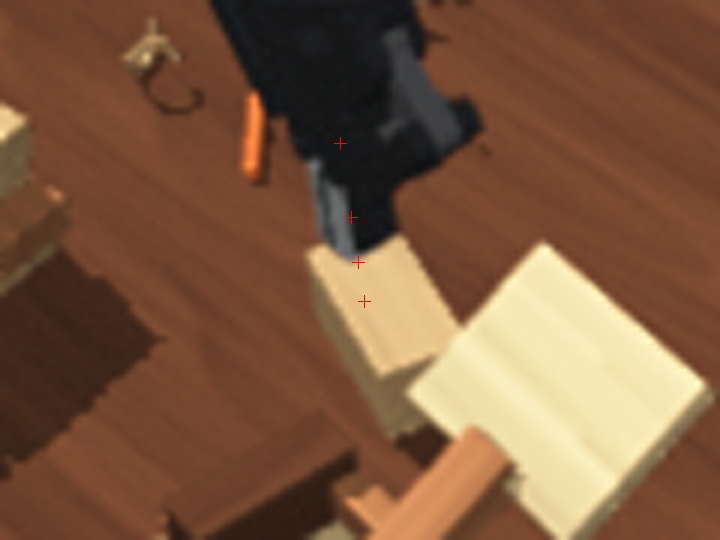

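The real fingertip shows about 20 mm above the reported TCP, so the edge slipped off the tip and the gate fell back to 0. I'll redo the push with the hand lower, after checking the tip offset.

Call:
step_arm(plan="5 -0.2 0 0 0;10 -0.2 0 0 0;15 -0.2 0 0 0;17.5 -0.2 4 0 0;17.5 -0.2 9 0 0;17.5 -0.2 13 0 0;17.5 -0.2 15.2 0 0;17.5 -0.2 15.2 0 0")

```text
time_s: 5.65
eef_pos: [418.8, -38.1, 131.0]
ee_rot: [-0.003, 0.061, 0.998, 0.001]
force: [-0.2, 0.5, 0.2]
grip_width: 0.003
```

```bash
python3 where.py
python3 - <<'E'
from h import *
print({k:getattr(ctrl,k) for k in dir(ctrl) if not k.startswith('_')})
J=(582.5,-59,-.123);c,n=np.cos(J[2]),np.sin(J[2])
e=readout.sense()['eef_pos']
# fit: hand points below/near the flange, both cameras: lowest z of hand column within 25 mm of the TCP axis, in earlier s5 (TCP z 284.9)
e5=np.array([594.07,-58.13,284.9])
for k,ee in(('s5',e5),('s1',np.array([427.6,-37.3,142.5]))):
    q=cloud('scene',np.load(f'pics/{k}.npy')).reshape(-1,3); r=q-ee
    m=(np.hypot(r[:,0],r[:,1])<70)&(r[:,2]>-30)&(r[:,2]<150)
    for lo in range(-20,150,10):
        s=r[m&(r[:,2]>=lo)&(r[:,2]<lo+10)]
        if len(s): print(k,lo,len(s),s[:,:2].min(0).round(),s[:,:2].max(0).round())
E
```

```text
t 5.65 jig [-165.     0.7  131. ] F [-0.21  0.5   0.19]
{'PlanningError': <class 'rig.PlanningError'>, 'hold_point_z': 18.700000000000003}
s5 30 19 [-6. -6.] [10. 13.]
s5 40 47 [-7. -6.] [11. 16.]
s5 50 47 [-6. -7.] [11. 16.]
s5 60 23 [ 7. -5.] [12. 15.]
s5 70 45 [ -6. -29.] [15. 30.]
s5 80 92 [ -8. -39.] [17. 41.]
s5 90 97 [ -8. -46.] [18. 49.]
s5 100 102 [ -5. -56.] [18. 55.]
s5 110 138 [ -6. -59.] [19. 64.]
s5 120 182 [ -6. -59.] [21. 63.]
s5 130 146 [ -2. -19.] [22. 51.]
s5 140 87 [-6. 11.] [14. 44.]
s1 30 14 [ 0. -5.] [11. 12.]
s1 40 32 [ -6. -13.] [12. 16.]
s1 50 157 [ -3. -41.] [70. 30.]
s1 60 37 [  4. -45.] [66. 28.]
s1 70 29 [  2. -33.] [14. 27.]
s1 80 93 [-13. -38.] [17. 37.]
s1 90 73 [-15. -45.] [19. 43.]
s1 100 86 [ -2. -57.] [20. 54.]
s1 110 106 [ -3. -57.] [20. 64.]
s1 120 152 [ -5. -60.] [22. 63.]
s1 130 100 [ -3. -19.] [21. 51.]
s1 140 60 [-6. 13.] [16. 43.]
```

Call:
step_arm(plan="-2.5 0 1 0 0;-4.6 0 1 0 0;-4.6 0 1 0 0;-5.4 0 -0.3 0 0;-6.4 0 -1.5 0 0;-7.1 0 -2.6 0 0;-7.9 0 -3.8 0 0;-8.8 0 -4.8 0 0;-9.6 0 -5.9 0 0;-10.6 0 -7 0 0")

```text
time_s: 6.65
eef_pos: [526.1, -51.8, 205.3]
ee_rot: [0.001, 0.061, 0.998, -0.0]
force: [0.4, 0.9, 0.1]
grip_width: 0.002
```

Call:
step_arm(plan="-0.9 0 -1 0 0;-2 0 -1.9 0 0;-3 0 -2.7 0 0;-4.1 0 -3.5 0 0;-5.2 0 -4.2 0 0;-6.4 0 -4.8 0 0;-7.5 0 -5.4 0 0;-8.7 0 -6 0 0;-8.7 0 -6 0 0;-8.7 0 -6 0 0")

```text
time_s: 7.65
eef_pos: [611.9, -62.3, 263.8]
ee_rot: [0.0, 0.061, 0.998, -0.0]
force: [-0.3, -0.2, -1.6]
grip_width: -0.003
```

```bash
python3 where.py; python3 gate.py s7;python3 gate.py s8
```

```text
t 7.65 jig [ 29.6   0.3 263.8] F [-0.32 -0.18 -1.63]
s7 521 far-part angle pct [1.4  1.42 1.42]
s8 519 far-part angle pct [1.4  1.42 1.42]
```

The gate stays at about 0.91 rad. Now I'll back off and go over to the slat's +y end.

Call:
step_arm(plan="3 0 -0.5 0 0;3 5 -0.5 0 0;3 10 0 0 0;3 15 0 0 0;3 20 0 0 0;3 25 4 0 0;3 30 8 0 0;3 31.8 13 0 0;3 31.8 16 0 0;3 31.8 16 0 0")

```text
time_s: 8.75
eef_pos: [617.8, 257.6, 97.0]
ee_rot: [-0.005, 0.06, 0.998, -0.001]
force: [-0.9, 0.6, -0.6]
grip_width: -0.001
```

```bash
python3 where.py; python3 gate.py s9
python3 - <<'E'
from h import *
J=(582.5,-59,-.123);c,n=np.cos(J[2]),np.sin(J[2])
p,d,W=shot('top','t9')
for r in spotter.regions_of('top','slat'): print(r['conf'],r['extent'])
e=readout.sense()['eef_pos']
for k,cn in(('s9','scene'),('t9','top')):
    q=cloud(cn,np.load(f'pics/{k}.npy')).reshape(-1,3)-[J[0],J[1],0]; q=np.c_[c*q[:,0]+n*q[:,1],-n*q[:,0]+c*q[:,1],q[:,2]]
    m=(abs(q[:,0])<15)&(q[:,2]>43)&(q[:,2]<54)&(q[:,1]>30)&(q[:,1]<300); print(k,'slat y',np.percentile(q[m,1],[.5,99.5]).round())
a=cv2.resize(cv2.imread('pics/s9.png')[120:384,150:400],None,fx=1.6,fy=1.6);b=cv2.resize(cv2.imread('pics/t9.png')[80:280,140:340],(400,400))
cv2.imwrite('pics/c6.png',np.hstack([a[:400,:400],b]))
E
```

```text
t 8.75 jig [ -3.8 318.5  97. ] F [-0.88  0.61 -0.59]
s9 511 far-part angle pct [1.39 1.42 1.42]
0.81 [249.6, 243.2, 22.5, 60.1]
0.74 [340.8, 210.6, 37.8, 28.9]
0.68 [221.2, 158.2, 77.6, 21.7]
s9 slat y [ 49. 287.]
t9 slat y [ 49. 286.]
```

View pics/c6.png

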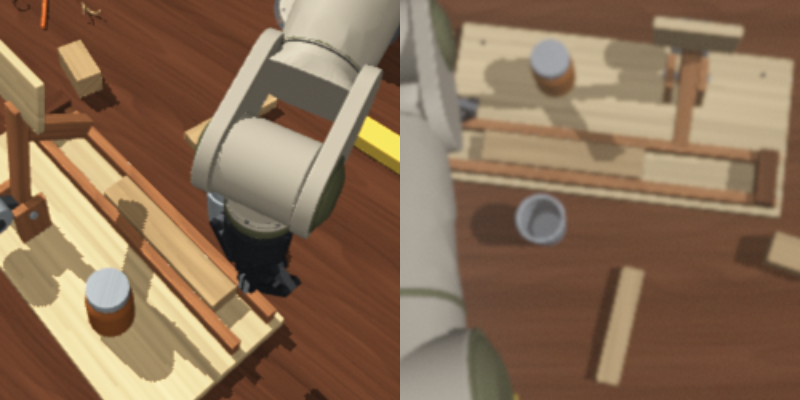

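The raised gate holds, and the slat spans jig y 48–287. The hand is above the free lane beyond it, so I'll go down gently.

Call:
step_arm(plan="-0.3 0 3 0 0;-0.3 0 6 0 0;-0.3 0 7 0 0;-0.3 0 7 0 0")

```text
time_s: 9.3
eef_pos: [625.0, 255.8, 34.3]
ee_rot: [0.0, 0.062, 0.998, 0.0]
force: [-0.7, 0.6, 0.7]
grip_width: 0.001
```

```bash
python3 where.py
python3 - <<'E'
from h import *
p,d,W=shot('scene','s10'); e=readout.sense()['eef_pos']
r=W.reshape(-1,3)-e; im=p.reshape(-1,3).astype(int)
m=(im.max(1)-im.min(1)<25)&(im.max(1)<120)&(np.hypot(r[:,0],r[:,1])<30)
for lo in range(-20,80,5):
    s=r[m&(r[:,2]>=lo)&(r[:,2]<lo+5)]
    if len(s): print(lo,len(s),s[:,:2].min(0).round(),s[:,:2].max(0).round())
uv=proj('scene',[e,e+[0,0,25]]); u,v=uv[0].astype(int); a=cv2.resize(p[v-60:v+40,u-60:u+60,::-1],None,fx=5,fy=5)
for q in uv: cv2.drawMarker(a,(int((q[0]-u+60)*5),int((q[1]-v+60)*5)),(0,0,255),0,12,1)
cv2.imwrite('pics/c7.png',a)
E
```

```text
t 9.3 jig [  3.5 317.7  34.3] F [-0.65  0.61  0.73]
-20 1 [-16. -23.] [-16. -23.]
30 1 [ 9. -7.] [ 9. -7.]
35 14 [ 0. -7.] [11. 12.]
40 7 [  6. -10.] [10.  6.]
45 16 [  3. -11.] [10. 14.]
50 12 [  4. -12.] [11. 14.]
55 7 [ 4. -3.] [11. 14.]
60 10 [ 5. -6.] [11. 14.]
65 6 [ 5. -6.] [10. 13.]
70 12 [  7. -12.] [13. 14.]
75 23 [  1. -26.] [14. 21.]
```

View pics/c7.png

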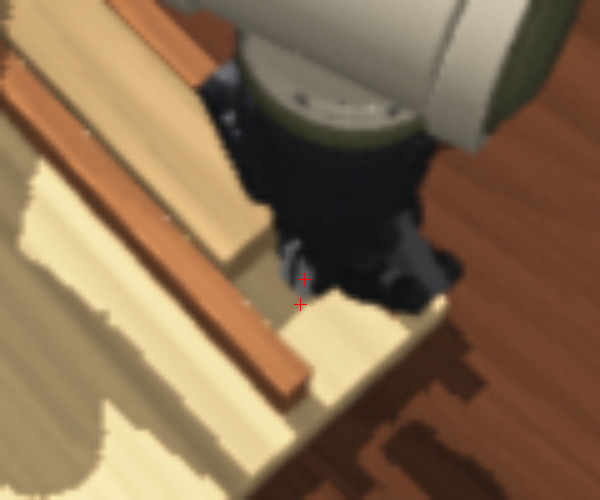

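Call:
step_arm(plan="0.3 0 1 0 0;0.3 0 1.8 0 0;0.3 0 1.8 0 0")

```text
time_s: 9.65
eef_pos: [620.8, 256.8, 14.2]
ee_rot: [-0.001, 0.061, 0.998, -0.0]
force: [-0.4, -0.1, -1.0]
grip_width: 0.003
```

Call:
step_arm(plan="0 0 0.8 0 0;0 0 1.4 0 0;0 0 1.4 0 0")

```text
time_s: 9.95
eef_pos: [620.9, 256.7, -0.1]
ee_rot: [-0.001, 0.061, 0.998, -0.0]
force: [0.6, -0.6, -0.4]
grip_width: -0.002
```

TCP at z = 0 with no contact confirms the offset (the tip is really about 28 mm up). Pushing the slat along -y.

Call:
step_arm(plan="0 -1 0 0 0;0 -2 0 0 0;0 -3 0 0 0;0 -4.5 0 0 0;0 -6 0 0 0;0 -7.5 0 0 0;0 -9 0 0 0;0 -10.5 0 0 0;0 -12 0 0 0;0 -12 0 0 0")

```text
time_s: 10.95
eef_pos: [606.6, 135.6, 1.1]
ee_rot: [-0.0, 0.062, 0.998, -0.0]
force: [0.1, -0.2, -0.0]
grip_width: 0.003
```

```bash
cat > chk.py <<'E'
from h import *
import sys
k=sys.argv[1]; J=(582.5,-59,-.123);c,n=np.cos(J[2]),np.sin(J[2])
for cn in('scene','top'):
    p,d,W=shot(cn,cn+k); q=W.reshape(-1,3)-[J[0],J[1],0]; q=np.c_[c*q[:,0]+n*q[:,1],-n*q[:,0]+c*q[:,1],q[:,2]]
    m=(abs(q[:,0])<15)&(q[:,2]>42)&(q[:,2]<53)&(q[:,1]>-117)&(q[:,1]<300)
    h,_=np.histogram(q[m,1],np.arange(-120,301,10)); print(cn,'slat-top y hist from -120',h, 'z',np.median(q[m,2]).round(1))
E
python3 where.py; python3 chk.py a; python3 gate.py s11
```

```text
t 10.95 jig [  0.  196.1   1.1] F [ 0.08 -0.2  -0.  ]
scene slat-top y hist from -120 [ 0  0  0  0  0  0 28 34 40 40 38 38 44 38 43 45 42 44 47 45 44 47 44 39
 36 29 28 24 25 22  7  7  8  3  0  0  0  0  0  0  0  0] z 49.3
top slat-top y hist from -120 [ 0  0  0  0  0  0 26 32 35 31 34 34 31 32 33 33 33 30 33 33 35 33 32 31
 30 33 27 13  0  0  0  0  0  0  0  0  0  0  0  0  0  0] z 48.5
s11 513 far-part angle pct [1.4  1.42 1.42]
```

Call:
step_arm(plan="0 -1.3 0 0 0;0 -2.6 0 0 0;0 -3.9 0 0 0;0 -4.7 0 0 0;0 -5.2 0 0 0;0 -5.6 0 0 0;0 -5.9 0 0 0;0 -6.1 0 0 0;0 -6.2 0 0 0")

```text
time_s: 12.0
eef_pos: [599.1, 76.3, 1.1]
ee_rot: [-0.0, 0.061, 0.998, -0.0]
force: [0.6, 0.4, -0.5]
grip_width: 0.003
```

```bash
python3 where.py; python3 chk.py b
```

```text
t 12.0 jig [ -0.2 136.3   1.1] F [ 0.6   0.38 -0.5 ]
scene slat-top y hist from -120 [ 0  0  0  0  2 19 29 37 36 43 37 43 41 42 40 42 42 37 35 31 25 21 21 20
 13  6 15  2  0  0  0  0  0  0  0  0  0  0  0  0  0  0] z 49.4
top slat-top y hist from -120 [20 34 32 33 34 35 34 33 35 30 32 34 32 32 33 32 33 34 34 31 19  0  0  0
  0  0  0  0  0  0  0  0  0  0  0  0  0  0  0  0  0  0] z 48.6
```

Call:
step_arm(plan="0 -0.2 0 0 0;0 -0.4 0 0 0;0 -0.4 0 0 0")

```text
time_s: 12.4
eef_pos: [598.6, 72.0, 1.2]
ee_rot: [0.0, 0.061, 0.998, -0.0]
force: [-0.4, -0.0, 0.5]
grip_width: -0.001
```

Call:
step_arm(plan="0 -0.2 0 0 0;0 -0.3 0 0 0;0 -0.3 0 0 0")

```text
time_s: 12.7
eef_pos: [598.3, 71.6, 1.2]
ee_rot: [0.0, 0.061, 0.998, 0.002]
force: [1.9, 13.1, 0.5]
grip_width: 0.004
```

It is firm against the block (13 N, no further travel). Backing off, then up.

Call:
step_arm(plan="0 0.5 0 0 0;0 2 0 0 0;0 4 0 0 0;0 5 -3 0 0;0 5 -8 0 0;0 5 -13 0 0;4 9 -18 0 0;9 14 -18 0 0;14 18 -18 0 0;14 18 -18 0 0")

```text
time_s: 13.7
eef_pos: [483.1, 263.1, 181.3]
ee_rot: [0.0, 0.062, 0.998, 0.0]
force: [0.6, 0.3, -0.1]
grip_width: 0.005
```

```bash
python3 where.py; python3 chk.py c; python3 gate.py s12
python3 - <<'E'
from h import *
W=cloud('scene',np.load('pics/s12.npy'))
for n in('scene','top'):
    p,d,W=shot(n,n+'f')
    for t in('jar','tin','offcut'):
        for r in spotter.regions_of(n,t)[:2]:
            q=W[r['pixels']]; print(n,t,round(r['conf'],2),np.nanmedian(q,0).round())
a=cv2.resize(cv2.imread('pics/scenef.png')[120:384,100:364],(400,400));b=cv2.resize(cv2.imread('pics/topf.png')[80:280,140:340],(400,400))
cv2.imwrite('pics/c8.png',np.hstack([a,b]))
E
```

```text
t 13.7 jig [-138.1  307.5  181.3] F [ 0.65  0.31 -0.06]
scene slat-top y hist from -120 [ 0  0  0  0  4 16 30 39 37 35 41 41 38 42 44 40 42 45 43 44 48 40 49 57
  2  0  0  0  0  0  0  0  0  0  0  0  0  0  0  0  0  0] z 49.3
top slat-top y hist from -120 [24 33 33 32 33 32 37 29 33 34 32 34 32 32 34 32 33 33 33 35 33 34 33 28
  0  0  0  0  0  0  0  0  0  0  0  0  0  0  0  0  0  0] z 48.4
s12 522 far-part angle pct [1.4  1.42 1.42]
scene jar 0.91 [737. 134. 102.]
scene tin 0.86 [495. 133.  56.]
scene offcut 0.83 [ 455. -226.   45.]
scene offcut 0.61 [684.  61.  21.]
top jar 0.9 [714. 120. 101.]
top tin 0.94 [504. 138.  39.]
top tin 0.56 [664.  20.  20.]
top offcut 0.6 [ 445. -236.   45.]
```

View pics/c8.png

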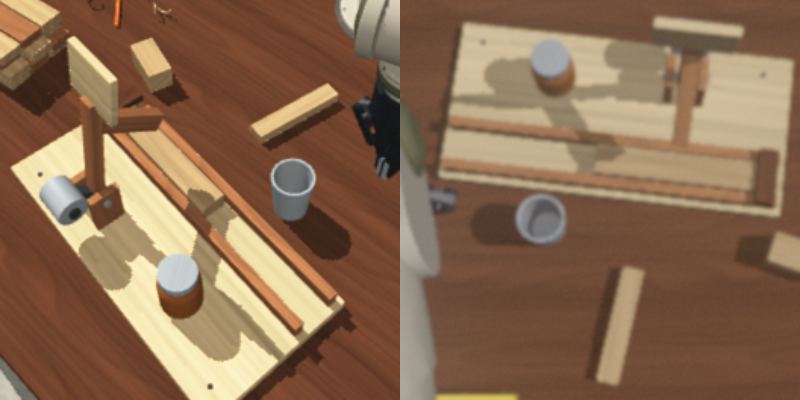

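The slat lies at jig y -120 to 120 under the raised stop, flat (top at 48 mm), and the other things are unmoved.

```bash
python3 -c "
from h import *
print(workorder.finish_job())"
```

```text
the job is handed in; nothing more can be done
None
```

The job is done and handed in at about 14 s. The stop arm is raised and stays up by itself, and the slat is home against the end block.

- **Stop arm:** The first push failed. The real fingertips sit about 28 mm higher than the reported TCP, so the paddle edge slipped off and the arm fell back down. I pushed again with the hand lower. The arm then read about 0.91 rad in every later picture, with the robot clear of it.
- **Slat:** I pushed it flat along the lane under the raised stop until it pressed on the block with 13 N and went no further. The last top picture shows it from about jig y -120 to +120, with its top at 48 mm. The end at the block is hidden from the scene camera, so that end rests on the top view and the contact force.
- **Jar, tin cup and offcut:** All three are within about 1 mm of where they started in the top camera. The scene camera put the offcut's y 10 mm off; I took that as detection error, since the top camera showed a 1 mm shift at most.

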